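# Set the width of a spring clip stand and cam-lock it

## Task

Set the steel clip stand to the width of the score board: grip its sliding leg, draw it out along the rail against its spring until the red pointer lines on its foot meet the yellow tape mark, and hold it there while you press the red cam lever down flat. Press the lever down only with the leg at the mark, and finish with the leg still gripped between the fingers at the mark and the lever down; do not let go. Leave the other things on the shelf where they are.

Things in the scene. Friction and masses are not known exactly. Their poses are not given: they have to be found in the camera images.
- stand: Clip stand, fixed to the shelf. Origin on the shelf under the middle of its flat black rail, which runs along the stand's own x axis (340 mm long, 76 mm wide, top at 18 mm above the shelf). Stand z is up. At the -x end is a fixed upright leg; the sliding leg is between it and the +x end and is drawn out towards +x.
- leg (a joint): Travel of the sliding leg along stand +x, in m, 0 (rest, where its spring keeps it) to 0.15. The leg foot's centre is 30 mm on the -x side of the stand origin at 0. A spring in the rail pulls it back to 0 with 3 N at rest to 5 N far out, so it runs back when let go unless the cam is down.
- leg_top (a point): Centre of the top of the sliding leg's steel upright, 92 mm above the shelf; axes as the stand. The upright is a blade 12 mm thick along stand x and 14 mm along stand y (with a thin spring leaf on its +y face, 22 mm in all), rising from the foot; it only slides, never turns. Grip it from above across the 12 mm, fingers on its +x and -x sides.
- leg_pointer (a point): The red pointer lines on the leg's foot, on the rail's top, right under the middle of the upright (same stand x).
- mark: Yellow tape, 6 mm wide, stuck across the rail's two margins. Origin at its centre, on the rail's middle line 18.2 mm above the shelf; axes as the stand. The pointer is at the mark when it has the same place along x.
- cam (a joint): Angle of the red cam lever in rad: 0 = down flat (closed, locks the leg by friction on the rail), 0.55 to 0.75 at the start; stiff, it stays where it is left and needs about 3 N at its tip, 5 N beside the upright, a little more near the end as the cam bites.
- cam_tip (a point): Upper edge of the red cam lever's free end. Lever down, its top lies flat 34 mm above the shelf; open at 0.75 its tip is 65 mm above the shelf. The lever fills the space from 9 to 31 mm on the +x side of the upright's centre, close beside it: a fingertip on that side going down along the upright presses it down. On the -x side the foot's top is at 26 mm.
- cam_hinge (a point): Cam lever's hinge, a line along stand x on the leg's foot: 20 mm to stand +x and 16 mm to stand -y of the upright's centre, 30 mm above the shelf. The lever is a flat paddle 22 mm wide along stand x that reaches 44 mm from here towards stand +y; its tip rises as it opens.
- block_tower: Bystander: tower of pale wooden blocks, 76 x 76 mm, 150 mm high, loose; origin under its centre.
- token_bowl: Bystander: glass bowl of blue tokens, 110 mm across, 45 mm high, loose; origin under its centre.
- orange_dish: Bystander: orange ceramic dish with two dice, 120 mm across, 24 mm high, loose; origin under its centre.
- score_board: Bystander: dark green score board lying flat, 200 x 130 x 5 mm, loose; origin under its centre.
- card_box: Bystander: green card box, 65 x 92 x 22 mm, loose; origin under its centre.
- dice_tower: Bystander: grey plastic dice tower, fixed, chute 84 x 90 mm and 180 mm high with a catch tray 25 mm high reaching 130 mm to its -x side; origin under the chute's centre.

How it is judged (in metres and radians):
On the way, in this order (a step that is already met when the one before it is completed fails the run):
1. the leg is held by the fingers at the mark, the cam lever still up (x of leg_pointer in the frame of mark between -0.005 and 0.005 m and value of joint cam above 0.4 rad and contact force between the fingers and leg_upright above 2 N), for 0.2 s.
2. the cam lever is pressed down flat with the leg held at the mark (x of leg_pointer in the frame of mark between -0.005 and 0.005 m and value of joint cam below 0.08 rad and contact force between the fingers and leg_upright above 1 N), for 0.2 s.
At the end, for the whole second after the job is handed in: The leg's pointer is within 5 mm of the tape mark along the rail and still, the cam lever is down (under 0.08 rad), and the fingers still grip the leg's upright (more than 8 N) (x of leg_pointer in the frame of mark between -0.005 and 0.005 m and value of joint cam below 0.08 rad and contact force between the fingers and leg_upright above 8 N and velocity of joint leg between -0.01 and 0.01 m/s); the arm keeps its last pose, push and grip.
It fails at once if the cam lever pressed down with the leg away from the mark (value of joint cam below 0.25 rad and (x of leg_pointer in the frame of mark above 0.01 m or x of leg_pointer in the frame of mark below -0.01 m)).
It fails at once if another thing on the shelf shifted or tipped (distance of any of block_tower, token_bowl, orange_dish, score_board, card_box from where it was at the start of the episode above 0.02 m or angle between any of block_tower, token_bowl, orange_dish, score_board, card_box's own z axis and vertical above 0.3 rad).
It also fails if it takes over 34 s, if anything falls off the work surface, if the arm or the gripper's body presses on something with over 40 N, if the wrist force passes 120 N, or if a joint passes its speed limit or range.

## Robot

A 6-joint arm with a two-finger parallel gripper is mounted at the origin on the work surface. World frame = base frame: x ahead of the robot, y to its left, z up, the work surface at z = 0. Lengths are in m, angles in degrees, forces in N, time in s.
With the tool pointing down it reaches from about 0.4 to 0.825 m from the base axis. Payload 7 kg.
Tool frame: the origin (TCP) lies at the very end of the fingers, on their centre line; the grasp point (between the pads) lies 19 mm behind it; x points along the fingers, y is the direction in which the jaws open and shut, and the axes are right-handed (so a half turn about x gives the same grasp; the last joint's range is limited). The gripper opens to 88 mm and grips with 3 to 60 N. Pads are 19 mm wide; open, the fingers measure 130 mm over their backs; the gripper's body (78 mm by 193 mm) begins 47 mm behind the grasp point.
Start: joints at [88.642, 20.546, 0.682, 0, -70.136, -16.507], TCP at [0.207, 0.642, 0.19] pointing down, gripper open.
Joint ranges: [-176.03, 176.03], [-82.01, 121.73], [-58.28, 71.71], [-173.87, 95.51], [-174.79, -0.11], [-173.66, 173.66]. Speed limits (degrees/s): [136.94, 136.94, 172.46, 180, 180, 180].

## Interface

Orientations are given as [roll, pitch, yaw] about the fixed x, y, z axes, in that order (R = Rz(yaw) Ry(pitch) Rx(roll)).
In Python, from plant import monitor, eyes, ticket gives the robot as it stands. The module is installed in compiled form; this text tells all that it offers.
- The arm moves only by the shell command python3 -m crank 'ROWS'. ROWS is JSON, a list of rows, each an object with "linear": the shift along the world's x, y, z in units of 60 mm (1.0 is 60 mm), a list of three; "rot": the turn, a rotation vector about the world's x, y, z in units of 5 degrees (1.0 is 5 degrees), a list of three; "hand": the opening, from 0 (shut) to 1 (fully open). In form: [{"linear": [tx, ty, tz], "rot": [ax, ay, az], "hand": hand}, ...]. A call has 1 to 20 rows; each row shifts and turns the pose as measured when the row begins; what a row does not reach is not made up. A row lasts 1/8 s, in which the tool goes at most 62.5 mm and 10.7 degrees, less where a joint would pass 70% of its speed; a pose out of reach is approached as far as the arm can. A call is refused whole if a number of a shift passes 1 or a number of a turn 1, either way. A call with a gripper value outside its range is refused whole. The fingers move at their own pace and stop on an object; the grip force is fixed at half the most. Time passes only in rows, so rows that do not move let the fingers close. It gives the time, the measured TCP pose, the force and the opening at its end, in the units of the state.
- monitor.get_obs(): the state, without advancing time (a new reading comes with each control period).
- eyes.snapshot(name): name is "scene" or "top" or "wrist"; returns a dict with "image" (420x560x3 uint8, red, green, blue), "depth" (420x560 float32, m along the optical axis (not along the pixel's ray), 0 where there is no reading), "K" (3x3 intrinsics, pixels), "camera_from_world" (4x4, takes a point from world to camera coordinates); the wrist camera has in their place "hand_eye" (4x4, takes a point from camera to tool coordinates, whose origin is the TCP and whose axes are the tool frame's). Camera axes: x right, y up, looking along -z (the intrinsics and any distortion apply to the point x, -y, -z); pixel columns grow to the right and rows downward; lengths in m; the calibration is good to about 2 mm. A picture is of the moment at which its call begins: read the wrist's pose just before it.
- ticket.close_job(): hands the job in, once; it reports no verdict.
The state is a dict: "clock": time; "joint_pos": joint angles; "qvel": joint speeds; "tau": joint torques, N m; "tool_pos": TCP position; "orientation": TCP orientation; "force": force on the tool from outside, world axes, zero at the start; "moment": the same for the moment, N m; "opening": finger opening in m.
Only numpy, scipy, OpenCV 4.12 (cv2) and the standard library are available. Lean on these libraries where they do the work, as an engineer would, in place of code of your own. Each camera call takes 0.05 s, during which the arm holds its last target.

## Working session

There is one attempt and no reset: what is moved stays moved. The work goes in short steps, Python scripts to look and compute and a shell command to move; the robot and the scene stay as the last step left them, time stands still between calls to the robot, and variables do not carry over. Pictures are saved under pics/ and viewed, and the job is handed in when it is done.

```bash
mkdir -p pics; cat > h.py <<'E'
import numpy as np, cv2
from plant import monitor, eyes, ticket
from scipy.spatial.transform import Rotation as R
def snap(n,fn):
    o=monitor.get_obs(); s=eyes.snapshot(n)
    if n=="wrist":
        T=np.eye(4);T[:3,:3]=R.from_euler('xyz',o['orientation'],degrees=True).as_matrix();T[:3,3]=o['tool_pos']
        wc=T@s['hand_eye']
    else: wc=np.linalg.inv(s['camera_from_world'])
    np.savez('pics/'+fn+'.npz',image=s['image'],depth=s['depth'],K=s['K'],wc=wc)
    cv2.imwrite('pics/'+fn+'.png',s['image'][:,:,::-1]); return o
def load(fn): return np.load('pics/'+fn+'.npz')
def p3(d,u,v,z=None):
    K=d['K']; r=np.array([(u-K[0,2])/K[0,0],-(v-K[1,2])/K[1,1],-1.])
    wc=d['wc']
    if z is None:
        dd=d['depth'][int(round(v)),int(round(u))]; return wc[:3,:3]@(r*dd)+wc[:3,3]
    w=wc[:3,:3]@r; t=(z-wc[2,3])/w[2]; return wc[:3,3]+t*w
def crop(fn,u0,v0,u1,v1,k,out):
    im=cv2.imread('pics/'+fn+'.png')[v0:v1,u0:u1]; cv2.imwrite('pics/'+out+'.png',cv2.resize(im,None,fx=k,fy=k,interpolation=cv2.INTER_CUBIC))
E
python3 - <<'E'
from h import *
for n in ['scene','top','wrist']: o=snap(n,n+'0')
print(o)
for n in ['scene0','top0','wrist0']: print(load(n)['K'],load(n)['wc'].round(3))
E
```

```text
{'clock': 0.1, 'joint_pos': array([ 8.86430395e+01,  2.05872597e+01,  6.40328438e-01, -1.82024007e-02,
       -7.01343902e+01, -1.65088897e+01]), 'qvel': array([-0.03335253, -0.21235232,  0.13919664,  0.02975213, -0.01035428,
       -0.04058985]), 'tau': array([-2.23170595e-03, -5.84163165e+01,  2.93751132e+01,  7.01548174e+00,
        1.01262881e-02, -5.84656982e-05]), 'tool_pos': array([0.20693747, 0.64200096, 0.18902566]), 'orientation': array([  94.62703391,   89.91689704, -103.24501385]), 'force': array([-0.27980429,  0.82234867, -0.85219665]), 'moment': array([0.01641928, 0.0663689 , 0.02415144]), 'opening': 0.08802278339083801}
[[544.37942798   0.         288.53326496]
 [  0.         544.37942798 208.8579079 ]
 [  0.           0.           1.        ]] [[-5.250e-01 -6.280e-01  5.750e-01  1.234e+00]
 [ 8.510e-01 -3.860e-01  3.560e-01  4.790e-01]
 [-1.000e-03  6.760e-01  7.370e-01  9.980e-01]
 [ 0.000e+00  0.000e+00  0.000e+00  1.000e+00]]
[[428.33638259   0.         281.3875411 ]
 [  0.         428.33638259 208.94240293]
 [  0.           0.           1.        ]] [[-0.001  0.996 -0.088  0.478]
 [-1.    -0.001  0.008  0.035]
 [ 0.008  0.088  0.996  0.942]
 [ 0.     0.     0.     1.   ]]
[[300.84800546   0.         278.32677314]
 [  0.         300.84800546 220.27817697]
 [  0.           0.           1.        ]] [[-0.307  0.917  0.254  0.275]
 [-0.952 -0.296 -0.081  0.621]
 [ 0.001 -0.267  0.964  0.384]
 [ 0.     0.     0.     1.   ]]
```

View pics/scene0.png

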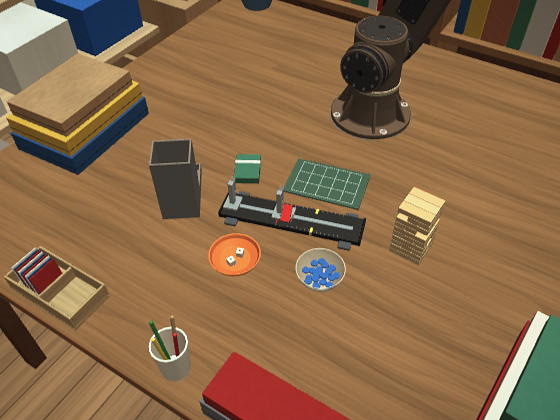

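View pics/top0.png

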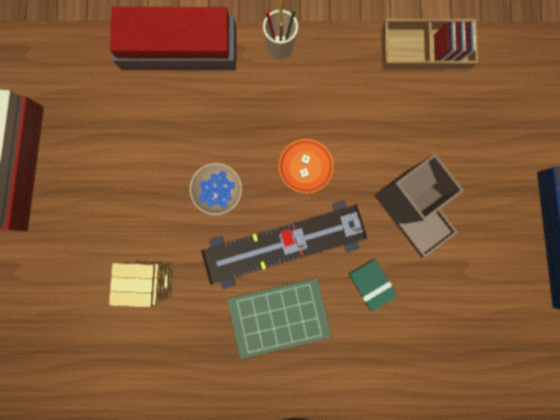

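View pics/wrist0.png

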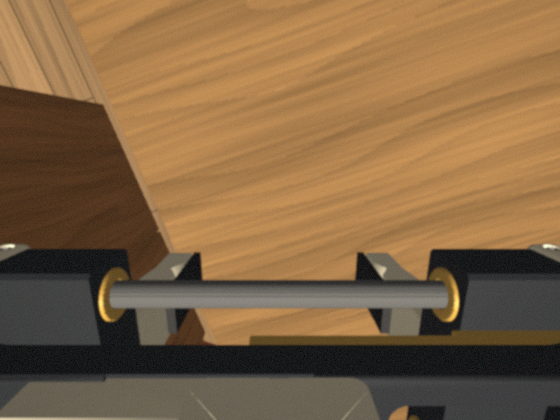

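```bash
python3 - <<'E'
from h import *
crop('top0',190,190,390,300,4,'top0c'); crop('scene0',210,165,375,260,4.8,'scene0c')
E
```

```text
(no output)
```

View pics/top0c.png

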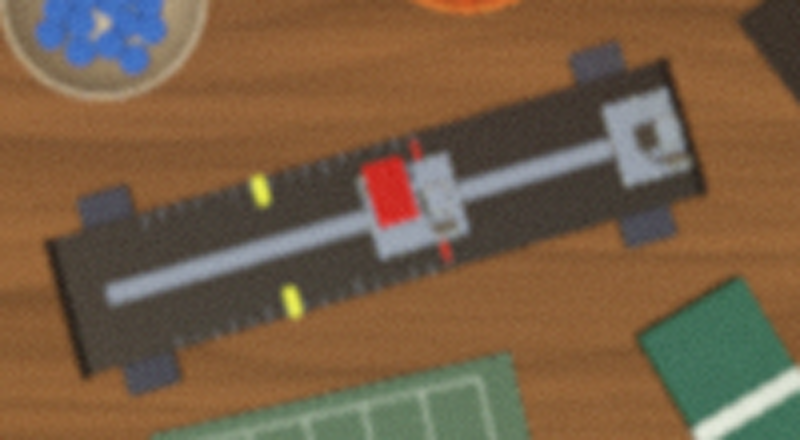

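View pics/scene0c.png

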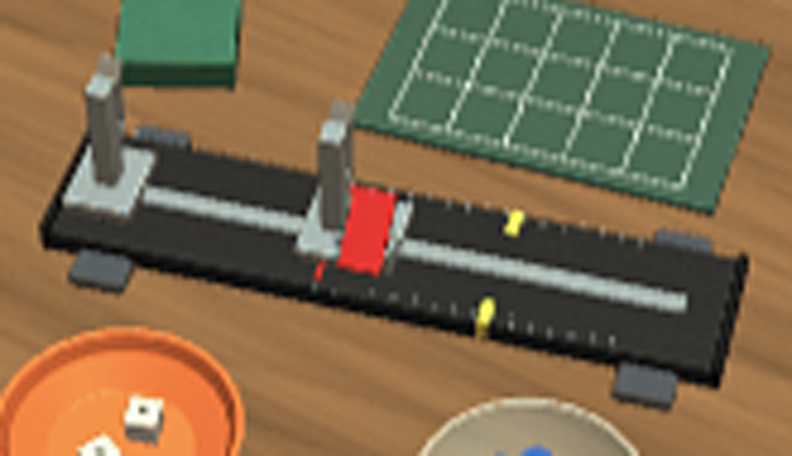

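```bash
python3 - <<'E'
from h import *
def T(u,v): return 190+u/4-.375,190+v/4-.375
def S(u,v): return 210+u/4.8-.4,165+v/4.8-.4
t=load('top0');s=load('scene0')
for nm,a in dict(markA=(261,190),markB=(292,301),ptA=(417,150),ptB=(446,250),railL=(108,295),railR=(608,147)).items():
    print(nm,p3(t,*T(*a),z=.018).round(4),p3(t,*T(*a)).round(4))
for nm,a in dict(markA=(485,316),markB=(514,222),ptA=(320,270)).items():
    print(nm,p3(s,*S(*a),z=.018).round(4),p3(s,*S(*a)).round(4))
for nm,a in dict(top=(333,133),fixtop=(102,85),redA=(368,262),redB=(375,195)).items(): print(nm,p3(s,*S(*a)).round(4))
for nm,a in dict(top=(433,185),redTop=(380,165),redBot=(400,218),fix=(645,125)).items(): print(nm,p3(t,*T(*a)).round(4))
E
```

```text
markA [0.4992 0.0848 0.018 ] [0.4992 0.0845 0.0221]
markB [0.4399 0.0679 0.018 ] [0.44   0.0679 0.0198]
ptA [0.5207 0.0007 0.018 ] [0.5206 0.0008 0.0205]
ptB [ 0.467  -0.0147  0.018 ] [ 0.467  -0.0146  0.0198]
railL [0.4433 0.1663 0.018 ] [0.4433 0.1662 0.0187]
railR [ 0.5222 -0.1025  0.018 ] [ 0.5221 -0.1023  0.0193]
markA [0.5004 0.0865 0.018 ] [0.4984 0.0855 0.0154]
markB [0.4387 0.0677 0.018 ] [0.44   0.0684 0.0197]
ptA [0.5175 0.0013 0.018 ] [0.5179 0.0016 0.0185]
top [ 0.4964 -0.0031  0.0951]
fixtop [ 0.5252 -0.1197  0.0914]
redA [0.5057 0.0222 0.025 ]
redB [0.4835 0.0126 0.0481]
top [ 0.4999 -0.0044  0.0927]
redTop [0.5121 0.0209 0.0322]
redBot [0.4839 0.0109 0.0519]
fix [ 0.5313 -0.1149  0.0637]
```

```bash
python3 -m crank '[{"linear":[1,-0.6,0.3],"rot":[0,0,1],"hand":1},{"linear":[1,-0.6,0.3],"rot":[0,0,1],"hand":1},{"linear":[1,-0.6,0.3],"rot":[0,0,1],"hand":1},{"linear":[1,-0.8,0.2],"rot":[0,0,1],"hand":1},{"linear":[0.5,-1,0],"rot":[0,0,1],"hand":1},{"linear":[0.1,-1,0],"rot":[0,0,1],"hand":1},{"linear":[0.1,-1,0],"rot":[0,0,0.8],"hand":1},{"linear":[0,-1,0],"rot":[0,0,0],"hand":1},{"linear":[0,-1,0],"rot":[0,0,0],"hand":1}]'
python3 - <<'E'
from h import *
o=monitor.get_obs(); print(o['joint_pos'].round(1)); M=R.from_euler('xyz',o['orientation'],degrees=True).as_matrix(); print(M.round(3), np.degrees(np.arctan2(M[1,1],M[0,1])))
E
```

```text
clock: 1.27
tool_pos: [0.4546, 0.2039, 0.242]
orientation: [76.9, 89.5, -85.5]
force: [1.6, -0.2, 0.5]
opening: 0.0876
[ 47.1   1.9 -16.2   0.4 -72.2  60.3]
[[ 0.001  0.302 -0.953]
 [-0.009 -0.953 -0.302]
 [-1.     0.008  0.002]] -72.43182706681053
```

```bash
python3 -m crank '[{"linear":[0.2,-1,-0.3],"rot":[0,0,0],"hand":1},{"linear":[0.2,-1,-0.3],"rot":[0,0,0],"hand":1},{"linear":[0.2,-1,-0.3],"rot":[0,0,0],"hand":1},{"linear":[0,0,0],"rot":[0,0,0],"hand":1},{"linear":[0,0,0],"rot":[0,0,0],"hand":1}]'
python3 - <<'E'
from h import *
o=monitor.get_obs(); print(o['joint_pos'].round(1)); M=R.from_euler('xyz',o['orientation'],degrees=True).as_matrix(); print(M.round(3), np.degrees(np.arctan2(M[1,1],M[0,1])))
for n in ['scene','top','wrist']:snap(n,n+'1')
print(load('wrist1')['wc'].round(3))
E
```

```text
clock: 1.9
tool_pos: [0.488, 0.0228, 0.1899]
orientation: [93.3, 89.6, -69.4]
force: [-0.3, 0.4, -0.3]
opening: 0.0875
[ 26.2   2.6 -22.4   0.4 -65.   81. ]
[[ 0.002  0.298 -0.955]
 [-0.007 -0.955 -0.298]
 [-1.     0.007 -0.   ]] -72.68688420761866
[[ 0.299  0.92   0.252  0.556]
 [-0.954  0.287  0.086  0.047]
 [ 0.007 -0.266  0.964  0.385]
 [ 0.     0.     0.     1.   ]]
```

View pics/wrist1.png

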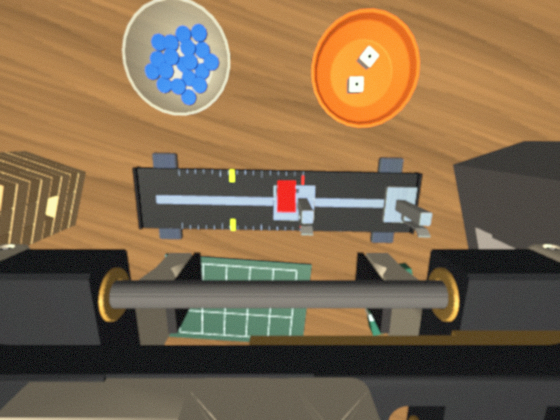

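View pics/scene1.png

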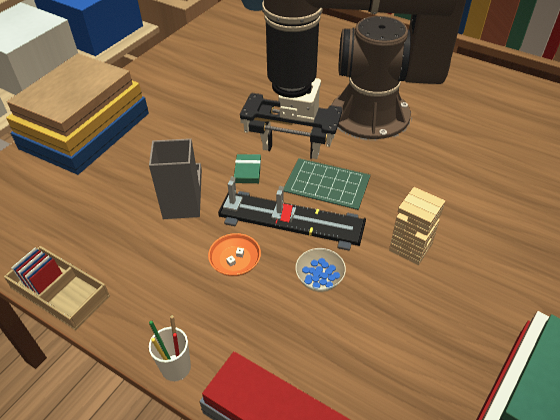

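```bash
python3 - <<'E'
from h import *
crop('wrist1',210,150,440,250,3.4,'w1c')
E
```

```text
(no output)
```

View pics/w1c.png

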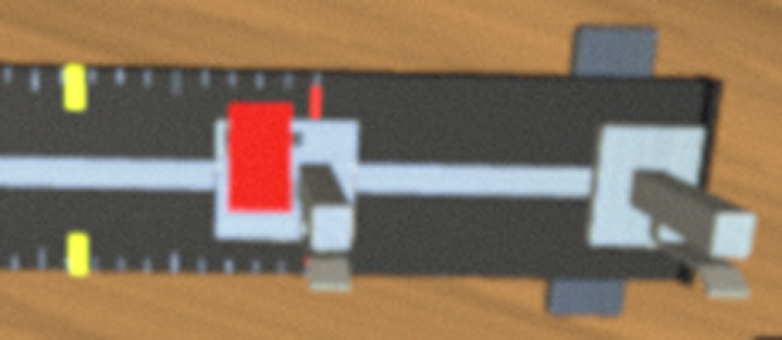

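```bash
python3 - <<'E'
from h import *
w=load('wrist1')
def W(u,v): return 210+u/3.4-.35,150+v/3.4-.35
for nm,a,z in [('mA',(75,87),.018),('mB',(78,255),.018),('pA',(316,100),.018),('pB',(307,262),.018),('legtop',(331,228),.092),('leaf',(330,274),.09),('leverhingeL',(229,102),.032),('tipL',(230,211),.055),('tipR',(291,211),.055),('slotL',(0,172),.018),('slotR',(590,181),.018)]:
    print(nm,p3(w,*W(*a),z=z).round(4),p3(w,*W(*a)).round(4))
E
```

```text
mA [0.497  0.0857 0.018 ] [0.4973 0.0855 0.0197]
mB [0.437  0.0684 0.018 ] [0.4372 0.0684 0.0188]
pA [0.5183 0.002  0.018 ] [0.5184 0.0021 0.019 ]
pB [ 0.4598 -0.0141  0.018 ] [ 0.4602 -0.0139  0.0195]
legtop [ 0.4912 -0.0052  0.092 ] [ 0.4911 -0.0053  0.0915]
leaf [ 0.4771 -0.0099  0.09  ] [ 0.4771 -0.0099  0.0901]
leverhingeL [0.5101 0.0322 0.032 ] [0.5083 0.0316 0.0182]
tipL [0.4786 0.0221 0.055 ] [0.4719 0.0199 0.0264]
tipR [0.4846 0.0027 0.055 ] [0.4834 0.002  0.0495]
slotL [0.459  0.1038 0.018 ] [0.459  0.1038 0.0181]
slotR [ 0.5201 -0.1036  0.018 ] [ 0.5201 -0.1038  0.0174]
```

```bash
python3 -m crank '[{"linear":[0.08,-0.47,0],"rot":[0,0,-0.24],"hand":1},{"linear":[0,0,-0.8],"rot":[0,0,0],"hand":0.7},{"linear":[0,0,-0.7],"rot":[0,0,0],"hand":0.7},{"linear":[0,0,0],"rot":[0,0,0],"hand":0.7},{"linear":[0,0,0],"rot":[0,0,0],"hand":0.7}]'
python3 - <<'E'
from h import *
o=monitor.get_obs(); M=R.from_euler('xyz',o['orientation'],degrees=True).as_matrix(); print(M.round(3), np.degrees(np.arctan2(M[1,1],M[0,1])),o['tool_pos'])
snap('wrist','wrist2');snap('scene','scene2')
crop('scene2',210,110,375,260,4.8,'scene2c')
E
```

```text
clock: 2.68
tool_pos: [0.4961, 0.0017, 0.1022]
orientation: [138.6, 89.4, -24.6]
force: [0.9, -0.5, 0.1]
opening: 0.062
[[ 0.01   0.29  -0.957]
 [-0.005 -0.957 -0.29 ]
 [-1.     0.007 -0.008]] -73.15040082155954 [0.4961479  0.00168271 0.10218598]
```

View pics/wrist2.png

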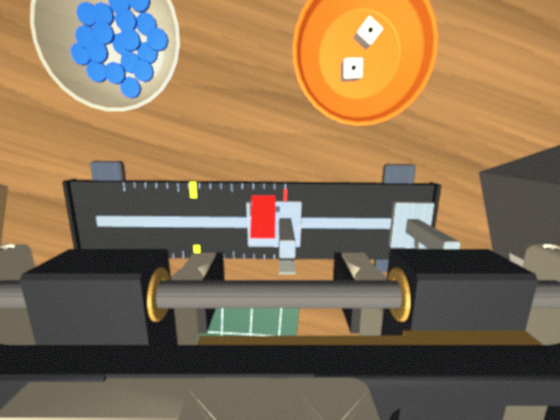

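View pics/scene2c.png

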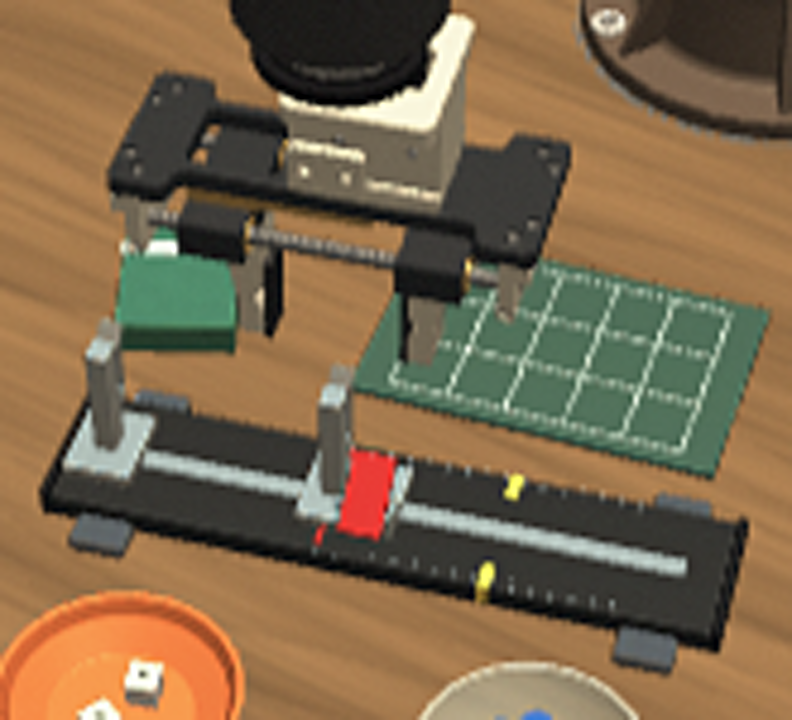

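```bash
python3 - <<'E'
from h import *
s=load('scene2')
def S(u,v): return 210+u/4.8-.4,110+v/4.8-.4
for a in [(420,350),(258,320),(333,395),(318,340),(418,300)]: print(p3(s,*S(*a)).round(4))
w=load('wrist2')
for a in [(200,265),(355,265),(288,248)]: print(p3(w,*a).round(4))
M=np.linalg.inv(s['wc']); o=monitor.get_obs(); q=M@np.r_[o['tool_pos'],1]; K=s['K']; print((K@[q[0],-q[1],-q[2]]/-q[2]))
E
```

```text
[0.4934 0.0435 0.1486]
[ 0.5183 -0.0296  0.1513]
[ 0.4908 -0.0067  0.0896]
[ 0.3856 -0.0846 -0.0011]
[0.4948 0.0428 0.1811]
[0.4947 0.0429 0.1602]
[ 0.5168 -0.0301  0.1607]
[ 0.4924 -0.0058  0.0923]
[280.70928513 190.80103643   1.        ]
```

```bash
python3 - <<'E'
from h import *
crop('scene2',225,120,345,215,6.6,'scene2d')
s=load('scene2')
P=np.array([[p3(s,u,v)[2] for u in range(292,303)] for v in range(160,200,2)]); print(P.round(3))
E
```

```text
[[-0.004 -0.002  0.228  0.228  0.227  0.229  0.232  0.23   0.226  0.226
   0.229]
 [ 0.221  0.229  0.229  0.23   0.226  0.228  0.229  0.228  0.229  0.229
   0.228]
 [ 0.228  0.227  0.228  0.23   0.228  0.23   0.228  0.229  0.229  0.23
   0.227]
 [ 0.221  0.224  0.221  0.225  0.222  0.224  0.226  0.224  0.224  0.228
   0.226]
 [ 0.216  0.216  0.22   0.218  0.217  0.219  0.222  0.219  0.223  0.223
   0.22 ]
 [ 0.998  0.212  0.212  0.213  0.212  0.215  0.215  0.214  0.216  0.214
   0.219]
 [ 0.002  0.002  0.177  0.181  0.178  0.181  0.182  0.184  0.21   0.209
   0.208]
 [ 0.004  0.173  0.172  0.174  0.175  0.177  0.175  0.175  0.176  0.181
   0.159]
 [ 0.006  0.166  0.165  0.163  0.171  0.169  0.171  0.172  0.173  0.171
   0.15 ]
 [ 0.008  0.157  0.162  0.159  0.16   0.161  0.162  0.168  0.167  0.998
   0.005]
 [ 0.007  0.151  0.156  0.156  0.153  0.159  0.162  0.158  0.153  0.147
   0.004]
 [-0.002  0.146  0.147  0.147  0.149  0.151  0.151  0.154  0.149  0.004
   0.006]
 [ 0.002  0.142  0.14   0.143  0.145  0.144  0.147  0.146  0.003  0.008
   0.009]
 [ 0.005  0.007  0.004  0.006  0.006  0.003  0.008  0.008  0.006  0.004
   0.002]
 [ 0.009  0.002  0.006  0.004  0.006  0.005  0.004  0.002  0.008  0.002
   0.005]
 [ 0.002  0.007  0.004  0.006 -0.001  0.998  0.006  0.003  0.008  0.005
   0.006]
 [ 0.006  0.003  0.007  0.009  0.005  0.007  0.004  0.004  0.005  0.006
   0.005]
 [ 0.     0.     0.001 -0.     0.004  0.001  0.005  0.003  0.008  0.006
   0.004]
 [ 0.    -0.002  0.001 -0.     0.001  0.004 -0.002  0.    -0.    -0.004
  -0.002]
 [ 0.003  0.001  0.001 -0.001  0.001 -0.001  0.001 -0.002 -0.004 -0.002
  -0.001]]
```

View pics/scene2d.png

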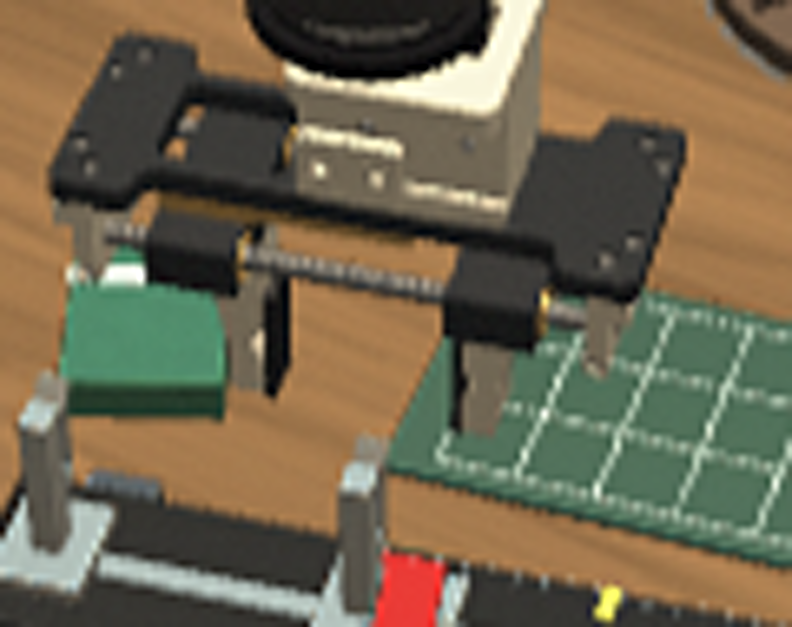

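View pics/scene1d.png

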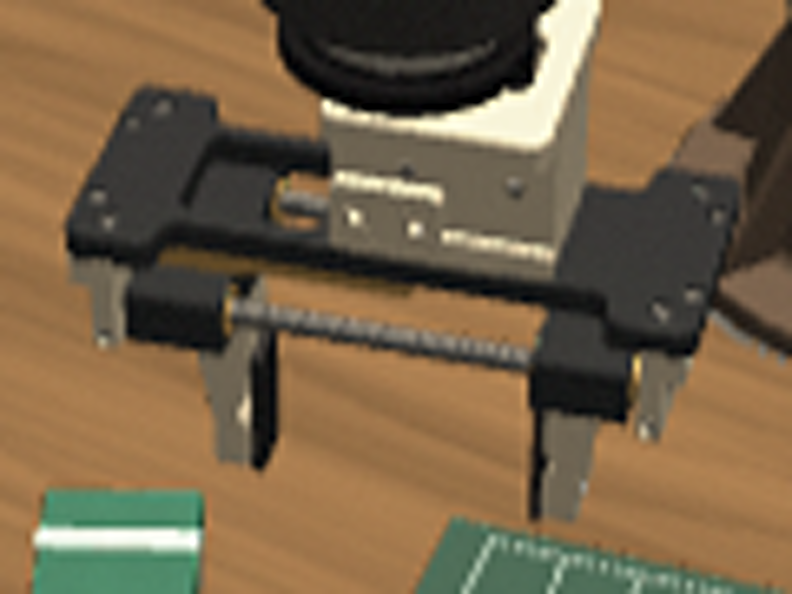

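```bash
python3 -m crank '[{"linear":[-0.05,-0.13,-0.3],"rot":[0,0,-0.1],"hand":0.5},{"linear":[0,0,-0.3],"rot":[0,0,0],"hand":0.4},{"linear":[0,0,0],"rot":[0,0,0],"hand":0.4},{"linear":[0,0,0],"rot":[0,0,0],"hand":0.4}]'
python3 - <<'E'
from h import *
o=monitor.get_obs(); M=R.from_euler('xyz',o['orientation'],degrees=True).as_matrix(); print(M.round(3), np.degrees(np.arctan2(M[1,1],M[0,1])),o['tool_pos'])
snap('wrist','wrist3');snap('scene','scene3');snap('top','top3')
crop('scene3',225,120,345,245,5,'scene3c')
crop('top3',190,150,390,300,4,'top3c')
E
```

```text
clock: 3.28
tool_pos: [0.4974, -0.0044, 0.0717]
orientation: [161.0, 88.8, -2.6]
force: [0.3, -0.2, 0.6]
opening: 0.0357
[[ 0.02   0.282 -0.959]
 [-0.001 -0.959 -0.283]
 [-1.     0.007 -0.019]] -73.59318670556428 [ 0.4973956  -0.00442172  0.07173207]
```

View pics/wrist3.png

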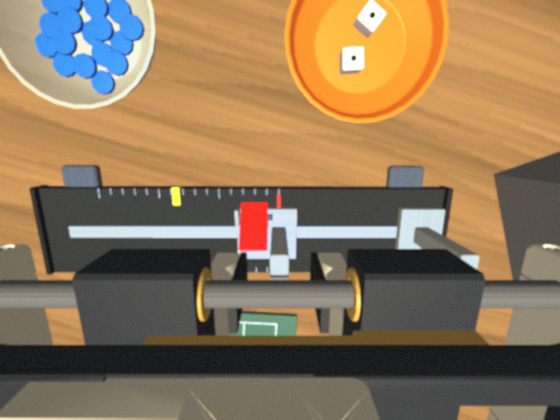

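View pics/scene3c.png

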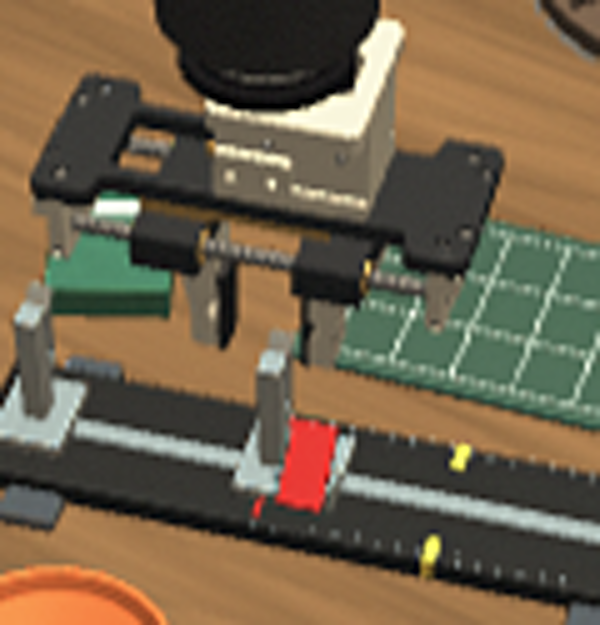

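View pics/top3c.png

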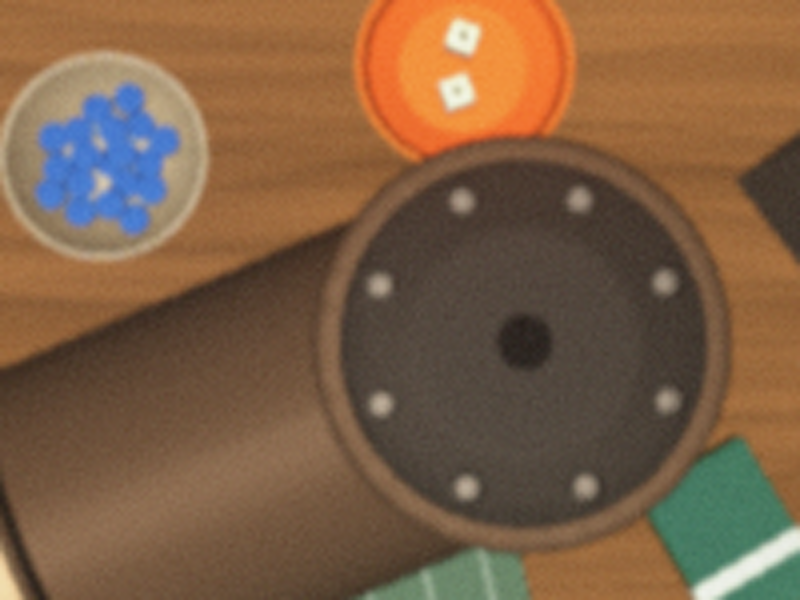

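```bash
python3 - <<'E'
from h import *
s=load('scene3')
def S(u,v): return 225+u/5-.4,120+v/5-.4
for a in [(320,357),(320,340),(207,340),(207,325),(225,340),(272,362)]: print(p3(s,*S(*a)).round(4))
E
```

```text
[0.498  0.0241 0.1153]
[0.4991 0.0248 0.1275]
[ 0.5132 -0.0274  0.1121]
[ 0.5149 -0.0258  0.124 ]
[ 0.5069 -0.0217  0.1097]
[ 0.4935 -0.0049  0.0926]
```

```bash
python3 -m crank '[{"linear":[-0.06,0,0],"rot":[0,0.22,0],"hand":0},{"linear":[0,0,0],"rot":[0,0,0],"hand":0},{"linear":[0,0,0],"rot":[0,0,0],"hand":0},{"linear":[0,0,0],"rot":[0,0,0],"hand":0}]'
```

```text
clock: 3.92
tool_pos: [0.4937, -0.0043, 0.072]
orientation: [110.7, 90.0, -52.9]
force: [0.1, -0.3, -1.0]
opening: 0.0023
```

```bash
python3 -m crank '[{"linear":[-0.01,-0.02,0],"rot":[0,0,0],"hand":0.5},{"linear":[0,0,0],"rot":[0,0,0],"hand":0.5},{"linear":[0,0,-0.2],"rot":[0,0.04,0],"hand":0.5},{"linear":[0,0,-0.3],"rot":[0,0.06,0],"hand":0.5},{"linear":[0,0,-0.15],"rot":[0,0,0],"hand":0.5},{"linear":[0,0,0],"rot":[0,0,0],"hand":0.5}]'
python3 - <<'E'
from h import *
o=monitor.get_obs(); M=R.from_euler('xyz',o['orientation'],degrees=True).as_matrix(); print(M.round(3), np.degrees(np.arctan2(M[1,1],M[0,1])),o['tool_pos'])
snap('wrist','wrist4');snap('scene','scene4')
crop('scene4',225,120,345,245,5,'scene4c')
E
```

```text
clock: 4.68
tool_pos: [0.4924, -0.0058, 0.0302]
orientation: [-11.8, 89.4, -175.4]
force: [-0.2, 0.3, 0.3]
opening: 0.0437
[[-0.01   0.282 -0.959]
 [-0.001 -0.959 -0.282]
 [-1.    -0.002  0.01 ]] -73.60696134248042 [ 0.49239325 -0.00580132  0.03021101]
```

View pics/wrist4.png

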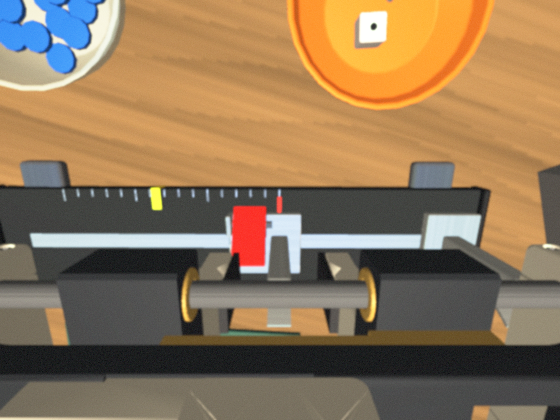

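View pics/scene4c.png

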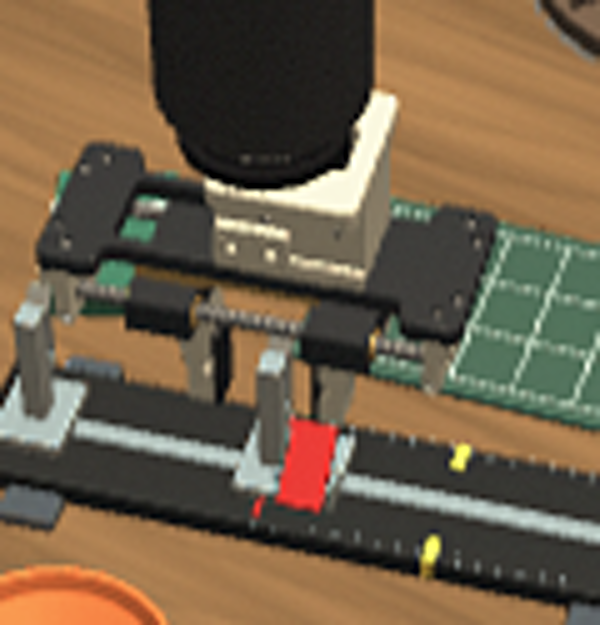

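```bash
python3 - <<'E'
from h import *
s=load('scene4')
def S(u,v): return 225+u/5-.4,120+v/5-.4
for a in [(335,410),(335,395),(200,395),(200,375),(272,362),(433,385),(60,312),(440,320),(318,470),(325,425)]: print(a,p3(s,*S(*a)).round(4))
E
```

```text
(335, 410) [0.4959 0.0309 0.0821]
(335, 395) [0.4933 0.0293 0.089 ]
(200, 395) [ 0.5092 -0.0356  0.0674]
(200, 375) [ 0.5137 -0.0319  0.087 ]
(272, 362) [ 0.4932 -0.0051  0.0922]
(433, 385) [0.5022 0.0851 0.134 ]
(60, 312) [ 0.5539 -0.0786  0.1379]
(440, 320) [0.502  0.0871 0.1751]
(318, 470) [0.4986 0.0232 0.0387]
(325, 425) [0.4818 0.0168 0.0512]
```

```bash
python3 -m crank '[{"linear":[0,0,0],"rot":[0,-0.1,0],"hand":0},{"linear":[0,0,0],"rot":[0,0,0],"hand":0},{"linear":[0,0,0],"rot":[0,0,0],"hand":0},{"linear":[0,0,0],"rot":[0,0,0],"hand":0},{"linear":[0,0,0],"rot":[0,0,0],"hand":0}]'
python3 - <<'E'
from h import *
o=monitor.get_obs(); print(o['tool_pos'],o['orientation'],o['force'],o['opening'])
E
```

```text
clock: 5.4
tool_pos: [0.4939, -0.0055, 0.0324]
orientation: [167.0, 89.8, 3.4]
force: [2.6, -2.6, -3.2]
opening: 0.0114
[ 0.49393793 -0.00554898  0.03242975] [166.95610635  89.78489029   3.37392539] [ 2.64307414 -2.57956816 -3.15518184] 0.011425497181086385
```

```bash
python3 -m crank '[{"linear":[-0.09,0.32,0],"rot":[0,0,0],"hand":0},{"linear":[-0.09,0.32,0],"rot":[0,0,0],"hand":0},{"linear":[-0.09,0.32,0],"rot":[0,0,0],"hand":0},{"linear":[-0.09,0.32,0],"rot":[0,0,0],"hand":0},{"linear":[0,0,0],"rot":[0,0,0],"hand":0},{"linear":[0,0,0],"rot":[0,0,0],"hand":0}]'
python3 - <<'E'
from h import *
o=monitor.get_obs(); print(o['tool_pos'],o['orientation'],o['force'],o['opening'])
snap('wrist','wrist5');snap('scene','scene5')
crop('scene5',225,120,365,245,5,'scene5c')
crop('wrist5',180,150,400,280,3.6,'w5c')
E
```

```text
clock: 6.15
tool_pos: [0.4719, 0.0699, 0.0324]
orientation: [111.3, 89.7, -52.3]
force: [1.9, -3.9, -1.1]
opening: 0.0119
[0.47187346 0.0699177  0.03243665] [111.2857568   89.74206685 -52.32190182] [ 1.94922671 -3.87250811 -1.07940481] 0.011906458062637595
```

View pics/w5c.png

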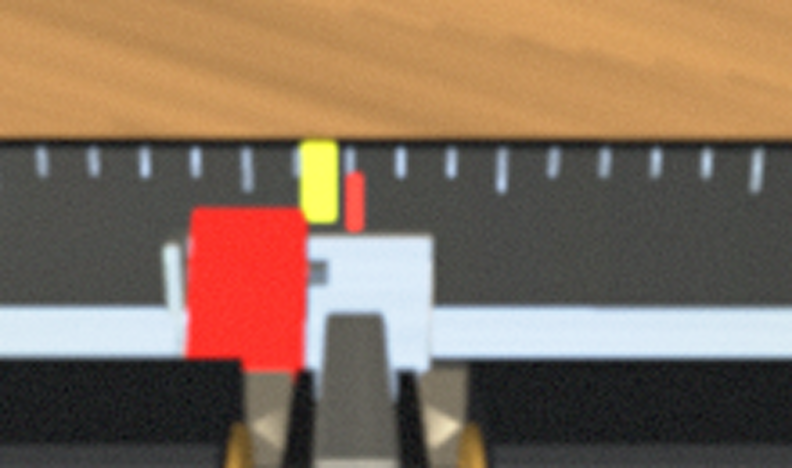

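View pics/scene5c.png

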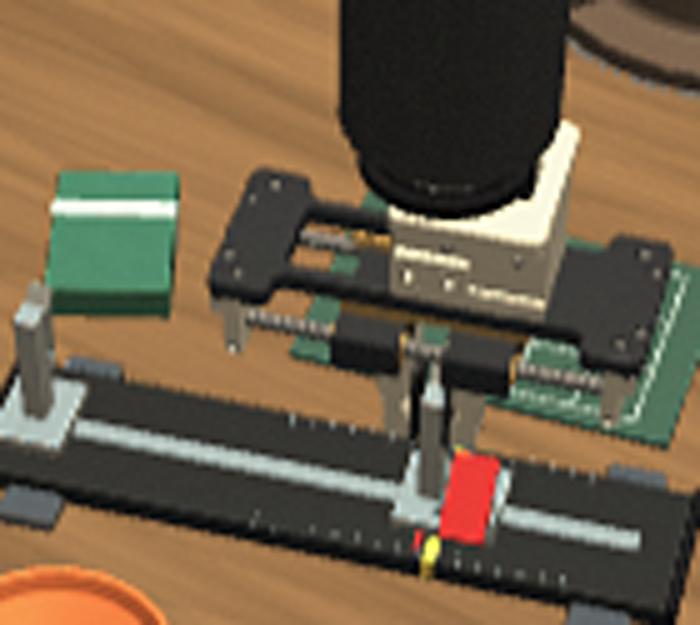

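```bash
cat > gap.py <<'E'
from h import *
u=np.array([-.277,.961])
def gap(fn):
    d=load(fn); im=d['image'].astype(int); r,g,b=im[...,0],im[...,1],im[...,2]
    y=((r>180)&(g>180)&(b<120)); y[240:]=0
    vv,uu=np.where(y); M=p3(d,uu.mean(),vv.mean(),z=.0182)
    red=((r>170)&(g<110)&(b<110)).astype(np.uint8)
    n,l,st,c=cv2.connectedComponentsWithStats(red)
    for i in range(1,n):
        if st[i,4]>10 and c[i][1]<300:
            P=p3(d,*c[i],z=.0185); e=P-M; print(fn,'M',M.round(4),'red',c[i].round(1),st[i,4],'along',(e[:2]@u).round(4),'lat',(e[:2]@[-.961,-.277]).round(4))
E
python3 - <<'E'
from gap import *
gap('wrist5')
E
```

```text
wrist5 M [0.5943 0.014  0.0182] red [557.8  81.1] 16 along -0.0902 lat -0.0051
wrist5 M [0.5943 0.014  0.0182] red [520.3  97.9] 308 along -0.0683 lat 0.0051
wrist5 M [0.5943 0.014  0.0182] red [278. 206.] 81 along 0.0889 lat 0.0777
wrist5 M [0.5943 0.014  0.0182] red [248.6 229.3] 1406 along 0.1102 lat 0.095
```

```bash
sed -i 's/y\[240:\]=0/y[240:]=0; y[:180]=0/' gap.py; python3 - <<'E'
from gap import *
gap('wrist5')
E
```

```text
wrist5 M [0.4966 0.0871 0.0182] red [557.8  81.1] 16 along -0.1875 lat -0.0787
wrist5 M [0.4966 0.0871 0.0182] red [520.3  97.9] 308 along -0.1656 lat -0.0685
wrist5 M [0.4966 0.0871 0.0182] red [278. 206.] 81 along -0.0085 lat 0.0041
wrist5 M [0.4966 0.0871 0.0182] red [248.6 229.3] 1406 along 0.0128 lat 0.0215
```

```bash
python3 - <<'E'
from gap import *
d=load('wrist5')
for a in [(268.6,200),(278.4,206),(258,200)]: print(p3(d,*a).round(4),p3(d,*a,z=.0182).round(4))
im=d['image'].astype(int); r,g,b=im[...,0],im[...,1],im[...,2]
y=((r>180)&(g>180)&(b<120));y[240:]=0;y[:180]=0;v,u_=np.where(y);print(u_.min(),u_.max(),u_.mean(),v.mean(),len(u_)); print(d['wc'].round(3))
E
```

```text
[0.4973 0.0855 0.0184] [0.4973 0.0855 0.0182]
[0.4955 0.0777 0.0203] [0.495  0.0776 0.0182]
[0.4949 0.0927 0.0171] [0.4952 0.0927 0.0182]
5 273 266.1162790697674 200.1906976744186 215
[[ 0.282  0.925  0.253  0.54 ]
 [-0.959  0.271  0.078  0.092]
 [ 0.004 -0.265  0.964  0.228]
 [ 0.     0.     0.     1.   ]]
```

```bash
sed -i 's/y\[:180\]=0/y[:180]=0; y[:,:200]=0/' gap.py; python3 -m crank '[{"linear":[-0.03,0.115,0],"rot":[0,0,0],"hand":0},{"linear":[0,0,0],"rot":[0,0,0],"hand":0},{"linear":[0,0,0],"rot":[0,0,0],"hand":0}]'
python3 - <<'E'
from gap import *
o=monitor.get_obs(); print(o['tool_pos'],o['orientation'],o['force'],o['opening'])
snap('wrist','wrist6');snap('scene','scene6');gap('wrist6')
crop('scene6',275,180,345,245,8,'scene6c')
crop('wrist6',180,150,400,280,3.6,'w6c')
E
```

```text
clock: 6.62
tool_pos: [0.4704, 0.075, 0.0324]
orientation: [104.6, 89.7, -59.1]
force: [1.6, -3.4, -0.5]
opening: 0.012
[0.4703621  0.07498693 0.03240442] [104.62062734  89.73055432 -59.13993345] [ 1.56423065 -3.39800447 -0.47444549] 0.01198200844754721
wrist6 M [0.4975 0.0864 0.0182] red [528.2  97.3] 326 along -0.1647 lat -0.0678
wrist6 M [0.4975 0.0864 0.0182] red [278.9 207.1] 43 along -0.0029 lat 0.0056
wrist6 M [0.4975 0.0864 0.0182] red [248.6 229.2] 1406 along 0.0191 lat 0.0221
```

View pics/w6c.png

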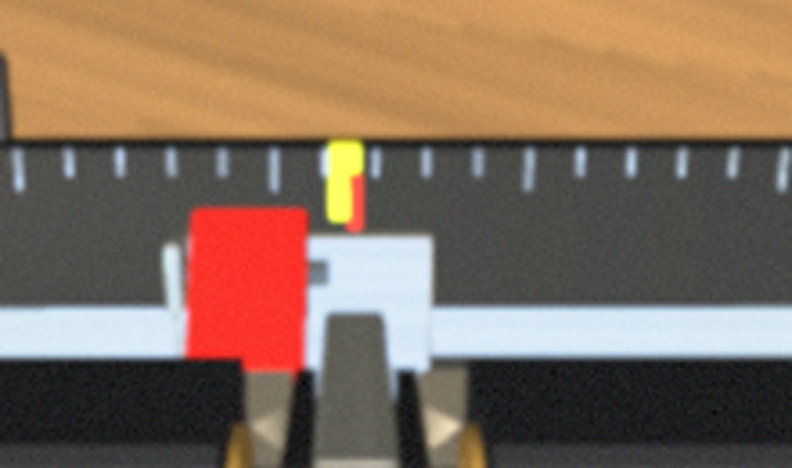

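View pics/scene6c.png

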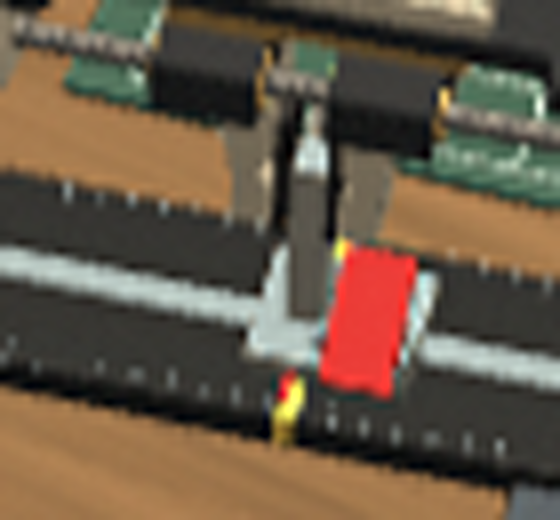

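```bash
python3 -m crank '[{"linear":[-0.01,0.04,0],"rot":[0,0,0],"hand":0},{"linear":[0,0,0],"rot":[0,0,0],"hand":0},{"linear":[0,0,0],"rot":[0,0,0],"hand":0}]'
python3 - <<'E'
from gap import *
o=monitor.get_obs(); print(o['tool_pos'],o['orientation'],o['force'],o['opening'])
snap('wrist','wrist7');gap('wrist7')
crop('wrist7',240,175,320,225,8,'w7c')
E
```

```text
clock: 7.1
tool_pos: [0.4698, 0.077, 0.0324]
orientation: [102.2, 89.7, -61.6]
force: [1.0, -3.9, -1.2]
opening: 0.0118
[0.46976835 0.07699151 0.03242253] [102.19340237  89.71930589 -61.58151697] [ 1.03424048 -3.9086877  -1.15734207] 0.011811304128916287
wrist7 M [0.4977 0.0857 0.0182] red [530.   97.9] 316 along -0.1632 lat -0.0673
wrist7 M [0.4977 0.0857 0.0182] red [248.5 229.2] 1405 along 0.0219 lat 0.0221
wrist7 M [0.4977 0.0857 0.0182] red [278.  212.6] 13 along 0.0005 lat 0.0097
```

View pics/w7c.png

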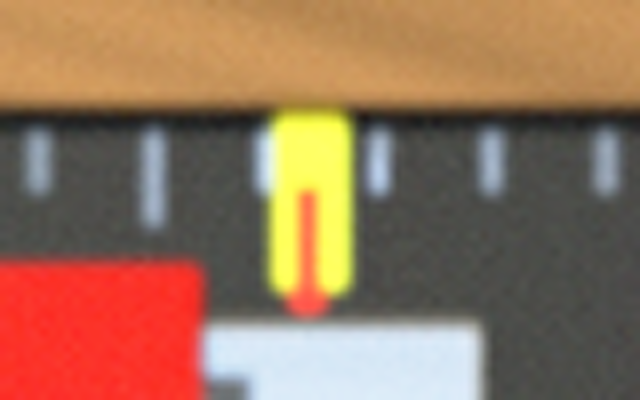

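```bash
python3 -m crank '[{"linear":[0,0,0],"rot":[0,0,0],"hand":0},{"linear":[0,0,-0.12],"rot":[0,0,0],"hand":0},{"linear":[0,0,-0.12],"rot":[0,0,0],"hand":0}]'
python3 - <<'E'
from gap import *
o=monitor.get_obs(); print(o['tool_pos'],o['orientation'],o['force'],o['opening'],o['moment'])
snap('wrist','wrist8');gap('wrist8')
crop('wrist8',220,165,320,265,6,'w8c')
E
```

```text
clock: 7.52
tool_pos: [0.475, 0.078, 0.0249]
orientation: [146.2, 89.3, -17.3]
force: [-8.3, -6.3, 42.5]
opening: 0.0118
[0.4749779  0.07800855 0.02486727] [146.23121311  89.29698849 -17.26486691] [-8.28736088 -6.2623065  42.51775248] 0.011793644498270708 [-2.25931334  3.07750165 -0.06970501]
wrist8 M [0.4975 0.0859 0.0182] red [531.9 108.2] 292 along -0.161 lat -0.0668
wrist8 M [0.4975 0.0859 0.0182] red [247.8 234.3] 1122 along 0.0211 lat 0.0181
wrist8 M [0.4975 0.0859 0.0182] red [278.  222.7] 14 along -0.0001 lat 0.0095
```

View pics/w8c.png

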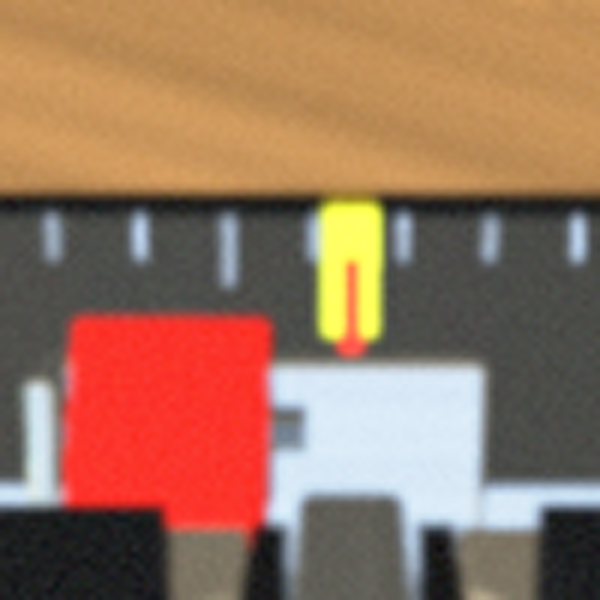

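```bash
python3 -m crank '[{"linear":[-0.08,0,-0.12],"rot":[0,0,0],"hand":0},{"linear":[-0.06,0,-0.12],"rot":[0,0,0],"hand":0}]'
python3 - <<'E'
from gap import *
o=monitor.get_obs(); print(o['tool_pos'],o['orientation'],o['force'],o['opening'],o['moment'])
M=R.from_euler('xyz',o['orientation'],degrees=True).as_matrix(); print(M.round(3))
snap('wrist','wrist9');gap('wrist9');snap('scene','scene9')
crop('wrist9',220,165,320,265,6,'w9c')
crop('scene9',255,140,345,245,6,'scene9c')
E
```

```text
clock: 7.82
tool_pos: [0.4771, 0.0818, 0.0199]
orientation: [166.8, 88.2, 3.7]
force: [-5.2, -7.2, 45.0]
opening: 0.0122
[0.47712393 0.08184864 0.01986651] [166.81629164  88.21277453   3.69268001] [-5.20805197 -7.19249603 45.03549839] 0.01218727657264142 [-2.11048553e+00  1.77287775e+00  2.01940939e-03]
[[ 0.031  0.29  -0.956]
 [ 0.002 -0.957 -0.29 ]
 [-1.     0.007 -0.03 ]]
wrist9 M [0.4975 0.0855 0.0182] red [535.3 116.2] 249 along -0.1576 lat -0.0661
wrist9 M [0.4975 0.0855 0.0182] red [277.2 222.9] 51 along 0.004 lat 0.0051
wrist9 M [0.4975 0.0855 0.0182] red [247.7 237.3] 933 along 0.0242 lat 0.0156
```

View pics/w9c.png

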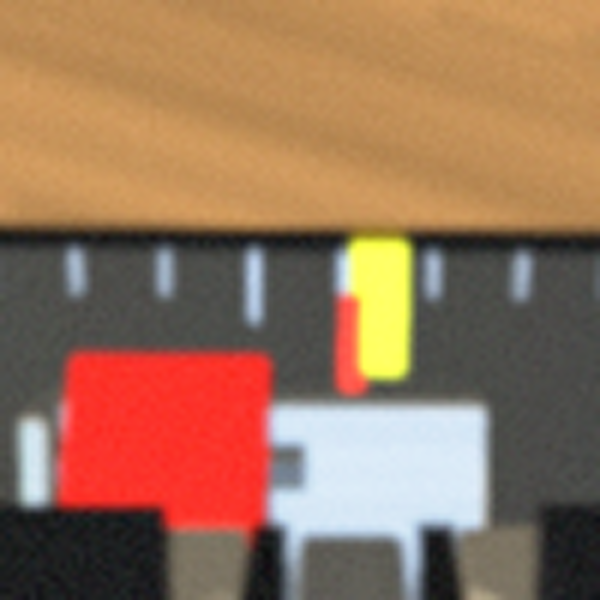

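View pics/scene9c.png

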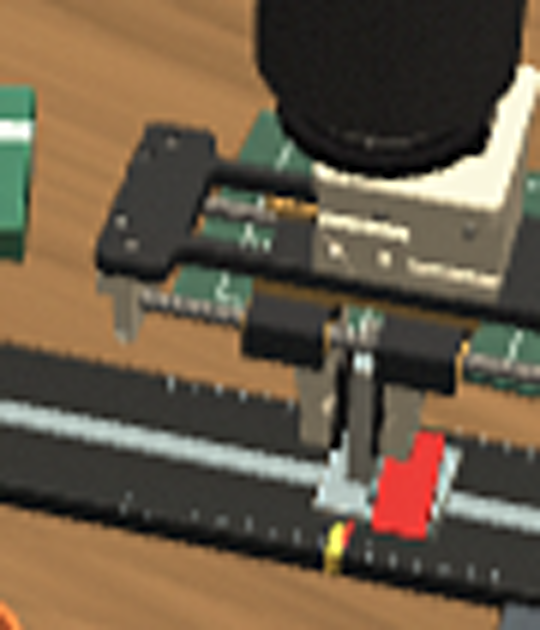

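```bash
python3 -m crank '[{"linear":[0,0,0],"rot":[0,0,0],"hand":0.155},{"linear":[0,0,0],"rot":[0,0,0],"hand":0.155},{"linear":[-0.06,-0.04,0],"rot":[0,0.18,0],"hand":0.155},{"linear":[0,0,0],"rot":[0,0,0],"hand":0.155}]'
python3 - <<'E'
from gap import *
o=monitor.get_obs(); print(o['tool_pos'],o['orientation'],o['force'],o['opening'],o['moment'])
M=R.from_euler('xyz',o['orientation'],degrees=True).as_matrix(); print(M.round(3))
snap('wrist','wrist10');gap('wrist10')
crop('wrist10',220,165,320,265,6,'w10c')
E
```

```text
clock: 8.43
tool_pos: [0.4742, 0.08, 0.0207]
orientation: [175.0, 89.0, 11.9]
force: [1.5, -3.5, 2.2]
opening: 0.0136
[0.47421731 0.07999269 0.02072765] [174.98850578  89.03540154  11.89824584] [ 1.51314716 -3.48414863  2.22226331] 0.013605801758411466 [-1.43916471 -0.34654182 -0.02384031]
[[ 0.016  0.291 -0.957]
 [ 0.003 -0.957 -0.291]
 [-1.     0.001 -0.017]]
wrist10 M [0.4976 0.0855 0.0182] red [535.4 111. ] 232 along -0.1568 lat -0.0657
wrist10 M [0.4976 0.0855 0.0182] red [249.  235.1] 1138 along 0.0224 lat 0.0177
wrist10 M [0.4976 0.0855 0.0182] red [279.5 224.1] 12 along 0.0015 lat 0.0095
```

View pics/w10c.png

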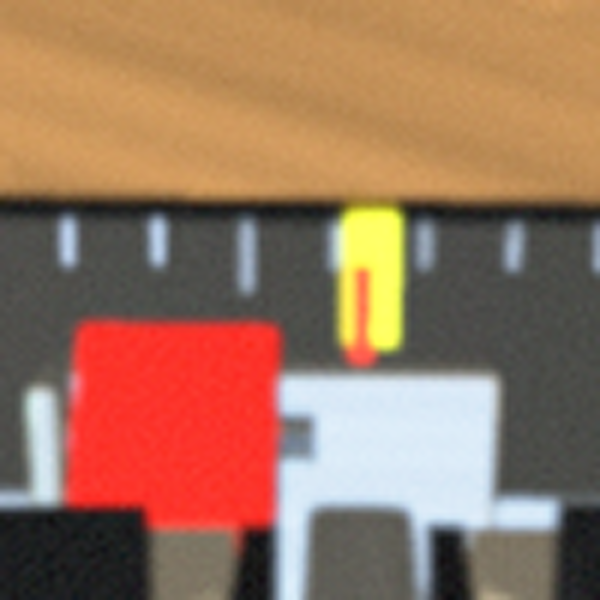

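```bash
python3 -m crank '[{"linear":[-0.06,-0.01,-0.08],"rot":[0,0.15,0],"hand":0.155},{"linear":[0,0,-0.08],"rot":[0,0,0],"hand":0.155},{"linear":[0,0,0],"rot":[0,0,0],"hand":0.155}]'
python3 - <<'E'
from gap import *
o=monitor.get_obs(); print(o['tool_pos'],o['force'],o['opening'],o['moment'])
M=R.from_euler('xyz',o['orientation'],degrees=True).as_matrix(); print(M.round(3))
snap('wrist','wrist11');gap('wrist11')
crop('wrist11',220,165,320,265,6,'w11c')
E
```

```text
clock: 8.85
tool_pos: [0.4702, 0.0789, 0.0105]
orientation: [-138.0, 89.8, 58.9]
force: [1.2, -3.1, 3.5]
opening: 0.0136
[0.47018671 0.07893543 0.01047929] [ 1.15509771 -3.06908079  3.5164953 ] 0.013644782937531142 [-1.27484947 -0.94892068 -0.01389826]
[[ 0.002  0.291 -0.957]
 [ 0.003 -0.957 -0.291]
 [-1.    -0.002 -0.002]]
wrist11 M [0.4975 0.0855 0.0182] red [541.9 103.4] 133 along -0.1499 lat -0.0647
wrist11 M [0.4975 0.0855 0.0182] red [247.1 233.9] 1295 along 0.0227 lat 0.0176
wrist11 M [0.4975 0.0855 0.0182] red [280. 222.] 14 along 0.0013 lat 0.0093
```

View pics/w11c.png

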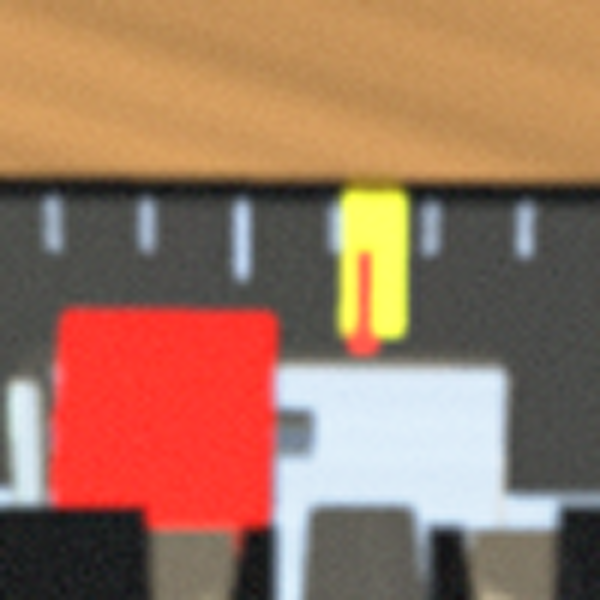

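```bash
python3 -m crank '[{"linear":[0,-0.015,-0.1],"rot":[0,0,0],"hand":0.155},{"linear":[0,0,-0.08],"rot":[0,0,0],"hand":0.155},{"linear":[0,0,0],"rot":[0,0,0],"hand":0.155}]'
python3 - <<'E'
from gap import *
o=monitor.get_obs(); print(o['tool_pos'],o['force'],o['opening'],o['moment'])
M=R.from_euler('xyz',o['orientation'],degrees=True).as_matrix(); print(M.round(3))
snap('wrist','wrist12');gap('wrist12');snap('scene','scene12')
crop('wrist12',220,165,320,265,6,'w12c')
crop('scene12',255,140,345,245,6,'scene12c')
E
```

```text
clock: 9.28
tool_pos: [0.469, 0.0773, -0.0004]
orientation: [-77.5, 89.9, 119.5]
force: [1.8, -3.1, 0.8]
opening: 0.0132
[ 4.69040348e-01  7.73015717e-02 -4.45918781e-04] [ 1.77389726 -3.14487332  0.77906482] 0.013188449103258847 [-1.3268228  -0.63939866  0.09753353]
[[-0.001  0.291 -0.957]
 [ 0.001 -0.957 -0.291]
 [-1.    -0.001  0.   ]]
wrist12 M [0.4974 0.0858 0.0182] red [548.5  98.1] 70 along -0.1453 lat -0.0648
wrist12 M [0.4974 0.0858 0.0182] red [280.2 222.9] 23 along -0.0002 lat 0.0082
wrist12 M [0.4974 0.0858 0.0182] red [244.8 235.6] 1220 along 0.0214 lat 0.0167
```

View pics/w12c.png

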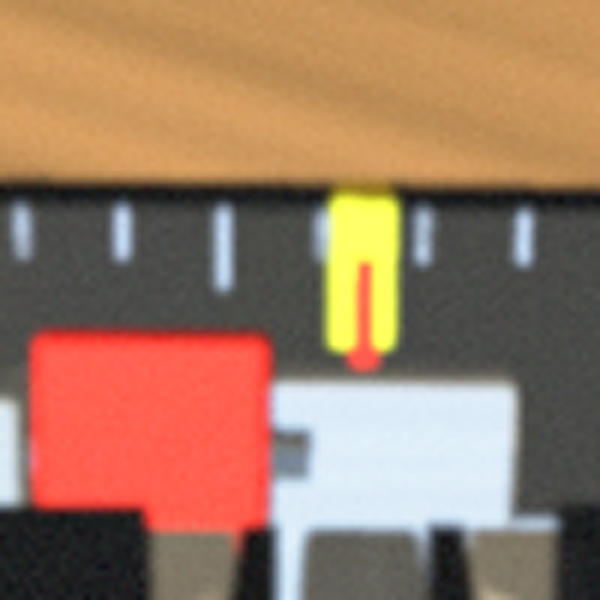

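View pics/scene12c.png

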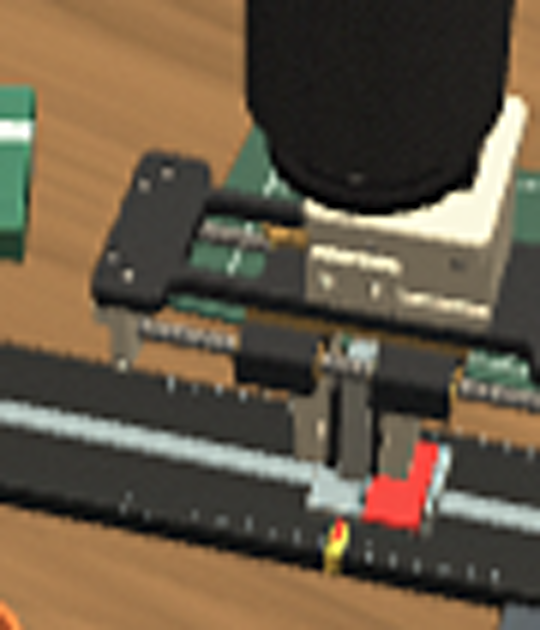

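```bash
python3 -m crank '[{"linear":[0,0,-0.05],"rot":[0,0,0],"hand":0.155},{"linear":[0,0,-0.05],"rot":[0,0,0],"hand":0.155},{"linear":[0,0,0],"rot":[0,0,0],"hand":0.155}]'
python3 - <<'E'
from gap import *
o=monitor.get_obs(); print(o['tool_pos'],o['force'],o['opening'],o['moment'])
snap('wrist','wrist13');gap('wrist13');snap('scene','scene13')
crop('wrist13',220,165,320,265,6,'w13c')
crop('scene13',255,140,345,245,6,'scene13c')
s=load('scene13')
red=lambda im:(im[...,0]>170)&(im[...,1]<110)&(im[...,2]<110)
for n in ['scene0','scene12','scene13']:
    s=load(n); v,u_=np.where(red(s['image'].astype(int))); P=np.array([p3(s,a,b) for a,b in zip(u_,v)])
    k=(P[:,2]<.08)&(abs(P[:,0]-.49)<.05)&(P[:,1]>0)&(P[:,1]<.13)&(P[:,2]>.022); P=P[k]
    q=P[:,:2]@[-.961,-.277]; c=np.polyfit(q,P[:,2],1); print(n,k.sum(),np.arctan(c[0]),P[:,2].min(),P[:,2].max(),P[:,2].mean())
E
```

```text
clock: 9.75
tool_pos: [0.4687, 0.0765, -0.0025]
orientation: [16.8, 89.9, -146.1]
force: [0.0, -4.9, 1.8]
opening: 0.0138
[ 0.46871337  0.07648837 -0.00249763] [ 0.03136631 -4.92247782  1.81832545] 0.01379150944681129 [-1.56019223 -0.08056408  0.01397207]
wrist13 M [0.4975 0.0859 0.0182] red [548.9  97.2] 61 along -0.1443 lat -0.0647
wrist13 M [0.4975 0.0859 0.0182] red [280.4 223.4] 24 along -0.001 lat 0.0086
wrist13 M [0.4975 0.0859 0.0182] red [244.4 236.1] 1197 along 0.0208 lat 0.017
scene0 151 0.6075836010400176 0.023682315443424917 0.052099958982408046 0.03787772076144048
scene12 97 0.10774022174176968 0.022741954897536498 0.04026459565940843 0.03413531707536972
scene13 87 -0.008312095903453076 0.028101324207036926 0.03900108970760918 0.033817571235369756
```

View pics/w13c.png

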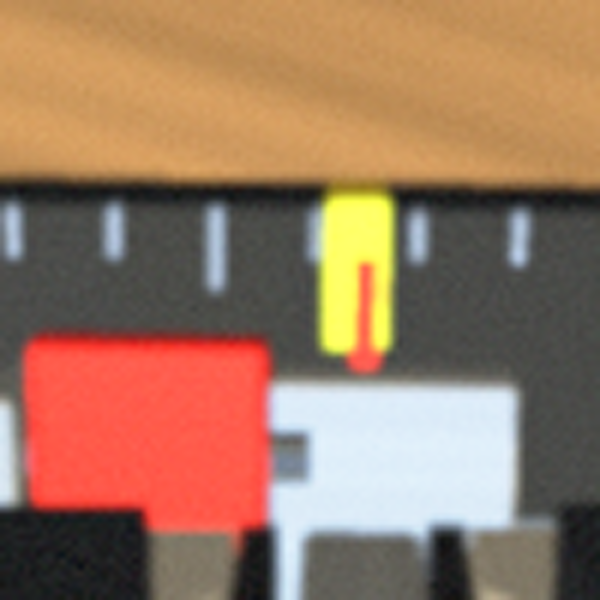

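View pics/scene13c.png

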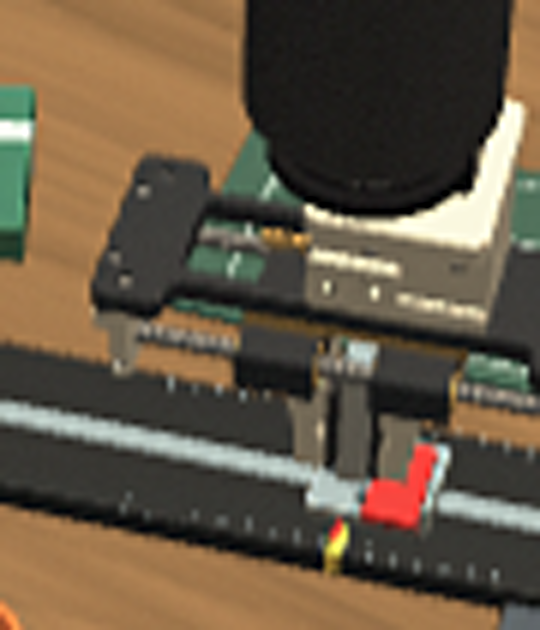

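```bash
python3 -m crank '[{"linear":[0,0.02,-0.08],"rot":[0,0,0],"hand":0.155},{"linear":[0,0,-0.1],"rot":[0,0,0],"hand":0.155},{"linear":[0,0,-0.1],"rot":[0,0,0],"hand":0.155}]'
python3 - <<'E'
from gap import *
o=monitor.get_obs(); print(o['tool_pos'],o['force'],o['opening'],o['moment'])
snap('wrist','wrist14');gap('wrist14');snap('scene','scene14')
crop('wrist14',220,165,320,265,6,'w14c')
red=lambda im:(im[...,0]>170)&(im[...,1]<110)&(im[...,2]<110)
for n in ['scene14']:
    s=load(n); v,u_=np.where(red(s['image'].astype(int))); P=np.array([p3(s,a,b) for a,b in zip(u_,v)])
    k=(P[:,2]<.08)&(abs(P[:,0]-.49)<.05)&(P[:,1]>0)&(P[:,1]<.13)&(P[:,2]>.022); P=P[k]
    q=P[:,:2]@[-.961,-.277]; c=np.polyfit(q,P[:,2],1); print(n,k.sum(),np.arctan(c[0]),P[:,2].min(),P[:,2].max(),P[:,2].mean())
E
```

```text
clock: 10.22
tool_pos: [0.4698, 0.0761, -0.0043]
orientation: [107.0, 89.7, -55.4]
force: [-37.6, 0.9, 102.5]
opening: 0.0137
[ 0.46981147  0.07610456 -0.00432543] [-37.55612178   0.85513281 102.51742662] 0.01371889702700767 [ 1.66532663 14.27505458  0.47644571]
wrist14 M [0.4975 0.086  0.0182] red [549.5 101.4] 55 along -0.1442 lat -0.0646
wrist14 M [0.4975 0.086  0.0182] red [244.2 237.3] 1119 along 0.0202 lat 0.0165
wrist14 M [0.4975 0.086  0.0182] red [280.  226.6] 20 along -0.0013 lat 0.0092
scene14 83 -0.026565602697042653 0.028968504184262223 0.03909435112178028 0.033581579740541816
```

View pics/w14c.png

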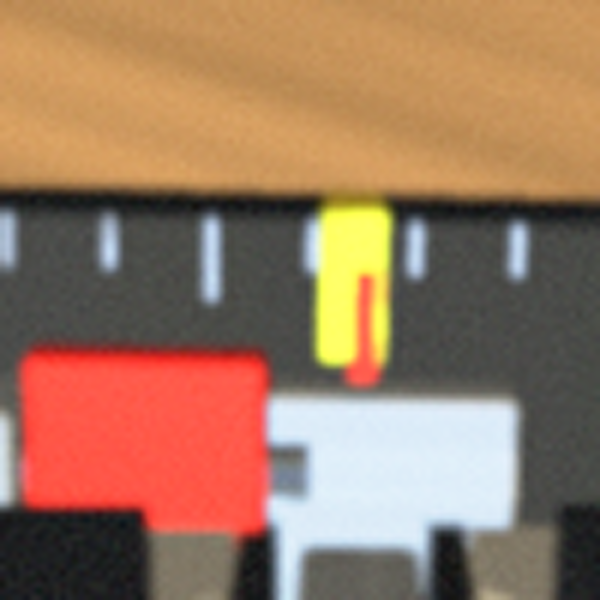

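```bash
python3 -m crank '[{"linear":[0,0,0.02],"rot":[0,0,0],"hand":0.155},{"linear":[0,0,0],"rot":[0,0,0],"hand":0.155}]'
```

```text
clock: 10.58
tool_pos: [0.4691, 0.0765, -0.0007]
orientation: [141.6, 89.7, -20.8]
force: [3.6, -3.3, -3.4]
opening: 0.0138
```

```bash
python3 -m crank '[{"linear":[0,0,-0.02],"rot":[0,0,0],"hand":0},{"linear":[0,0,0],"rot":[0,0,0],"hand":0},{"linear":[0,0,0],"rot":[0,0,0],"hand":0},{"linear":[0,0,0],"rot":[0,0,0],"hand":0}]'
python3 - <<'E'
from gap import *
o=monitor.get_obs(); print(o['tool_pos'],o['force'],o['opening'],o['moment'])
snap('wrist','wrist15');gap('wrist15');snap('scene','scene15')
crop('wrist15',220,165,320,265,6,'w15c')
crop('scene15',255,140,345,245,6,'scene15c')
red=lambda im:(im[...,0]>170)&(im[...,1]<110)&(im[...,2]<110)
for n in ['scene15']:
    s=load(n); v,u_=np.where(red(s['image'].astype(int))); P=np.array([p3(s,a,b) for a,b in zip(u_,v)])
    k=(P[:,2]<.08)&(abs(P[:,0]-.49)<.05)&(P[:,1]>0)&(P[:,1]<.13)&(P[:,2]>.022); P=P[k]
    q=P[:,:2]@[-.961,-.277]; c=np.polyfit(q,P[:,2],1); print(n,k.sum(),np.arctan(c[0]),P[:,2].min(),P[:,2].max(),P[:,2].mean())
E
```

```text
clock: 11.08
tool_pos: [0.469, 0.0772, -0.001]
orientation: [154.1, 89.7, -8.4]
force: [0.3, -3.5, 9.7]
opening: 0.0118
[ 0.46902033  0.07717532 -0.00102243] [ 0.29539361 -3.45503257  9.69718013] 0.011836743417930012 [-1.38587829  0.28153565 -0.25545969]
wrist15 M [0.4977 0.0858 0.0182] red [549.4 100.7] 63 along -0.1455 lat -0.0645
wrist15 M [0.4977 0.0858 0.0182] red [243.7 235.7] 1203 along 0.0223 lat 0.0172
wrist15 M [0.4977 0.0858 0.0182] red [279.1 224.6] 17 along 0.0007 lat 0.0096
scene15 97 -0.022098245205203284 0.02550591041570316 0.038150608735124325 0.033541870022043764
```

View pics/w15c.png

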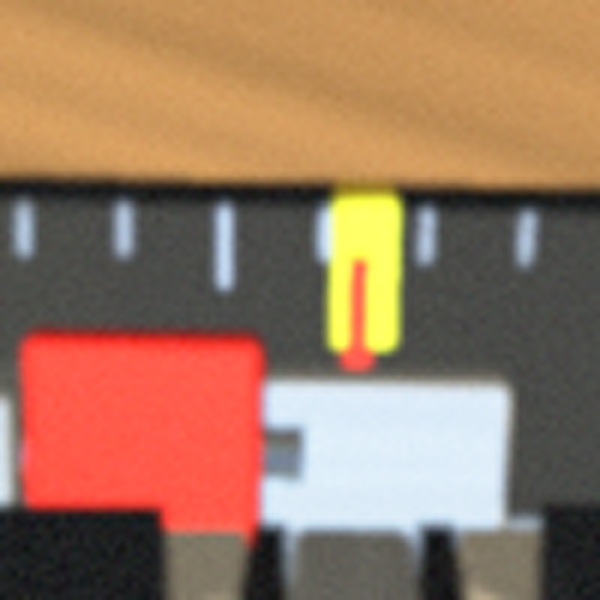

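View pics/scene15.png

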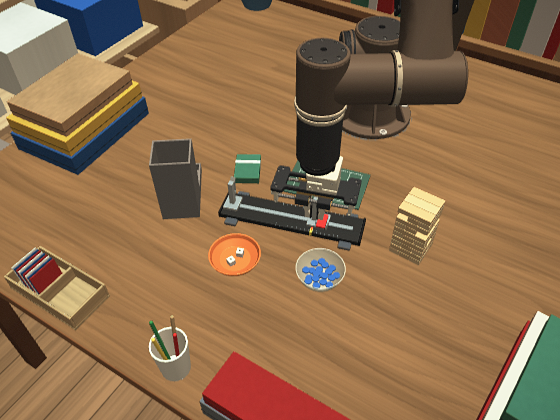

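View pics/scene15c.png

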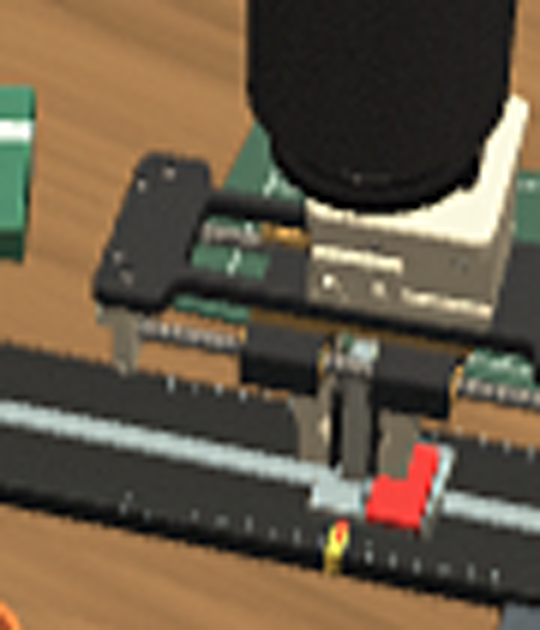

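```bash
python3 -m crank '[{"linear":[0,0,0],"rot":[0,0,0],"hand":0},{"linear":[0,0,0],"rot":[0,0,0],"hand":0}]'
python3 - <<'E'
from gap import *
snap('wrist','wrist16');gap('wrist16')
o=monitor.get_obs(); print(o['tool_pos'],o['force'],o['opening'],o['qvel'].round(2))
ticket.close_job()
E
```

```text
clock: 11.42
tool_pos: [0.469, 0.0771, -0.001]
orientation: [152.5, 89.7, -10.1]
force: [-0.4, -4.4, 9.3]
opening: 0.0118
wrist16 M [0.4977 0.0857 0.0182] red [548.2 100.2] 61 along -0.1448 lat -0.0645
wrist16 M [0.4977 0.0857 0.0182] red [243.6 235.6] 1203 along 0.0223 lat 0.0171
wrist16 M [0.4977 0.0857 0.0182] red [278.8 224.3] 18 along 0.0008 lat 0.0094
[ 0.46898427  0.0771349  -0.00103423] [-1.09275312 -3.39022471  9.09034779] 0.012017544979559518 [ 0.    0.01 -0.05  0.03 -0.03  0.11]
the job is handed in; nothing more can be done
```

I gripped the sliding leg, drew it out about 86 mm to the yellow tape mark, pressed the red lever down flat and handed the job in at about 11.5 s. No verdict was reported.

**Last checks:**
- **Pointer:** within 1 mm of the mark, and still.
- **Lever:** about flat, −0.02 rad from the camera depth; the finger bore on it until it would go no further.
- **Grip:** closed on the 12 mm upright at the full grip setting; the contact force itself is not measured.
- **Other things:** none appeared to have moved in the last scene picture. I judged that by eye and did not measure it.

**What disagreed or went otherwise than planned:**
- **Reported height:** the tool height reads about 37 mm lower than the camera shows the fingertips. A trial closing just above the leg met nothing, which agreed with the camera, so I worked to the camera height.
- **Sliding down fully gripped:** friction pushed back with about 45 N and carried the leg about 3–4 mm past the mark with the lever still up. I then opened the fingers to about 13.6 mm, so the leg rested on one finger, and pressed the lever that way. After that I gripped again with the lever down.
- **Peak force:** the final press reached about 109 N at the wrist, against the 120 N limit. I eased off straight away.

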